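Turn a scraper round and sheathe its blade

ROBOT

A 6-joint arm with a two-finger parallel gripper is mounted at the origin on a cart in front of the work surface, level with it; the furniture and walls round the work are solid. World frame = base frame: x ahead of the robot, y to its left, z up, the work surface at z = 0. Lengths are in m, angles in rad, forces in N, time in s.
With the tool pointing down it reaches from about 0.425 to 0.95 m from the base axis. Payload 3.5 kg.
Tool frame: the origin (TCP) lies between the finger pads; the fingertips stand 22 mm ahead of it and the grasp point (between the pads) lies 3 mm ahead of it (ctrl.nose_length is the z of the fingertips in the tool frame, in m); z points along the fingers, y is the line along which they close (so a half turn about z gives the same grasp; the last joint's range is limited). The gripper opens to 85 mm and grips with 20 to 120 N. Pads are 22 mm wide; open, the fingers measure 114 mm over their backs; the gripper's body (76 mm by 85 mm) begins 54 mm behind the grasp point. The pads swing forward as they close: fully open they stand 13 mm farther back than shut.
Start: joints at [-1.427, 0.286, 1.577, -0, 1.279, -0.15], TCP at [0.195, -0.646, 0.253] pointing down, gripper open.
Joint ranges: [-2.77, 2.77], [-0.9, 2.22], [0.21, 2.48], [-1.53, 4.67], [0.24, 2.81], [-2.84, 2.84]. Speed limits (rad/s): [2.79, 2.79, 3.14, 3.14, 3.14, 3.14].

INTERFACE

Orientations are given as a unit quaternion [x, y, z, w].
In Python, from plant import ctrl gives the robot as it stands. The module is installed in compiled form; this text tells all that it offers.
- The arm moves only by the tool send_rows, never from a script. Its argument "rows" is text: rows parted by semicolons, each of 7 numbers parted by spaces: the turn, a rotation vector about the tool's x, y, z in parts of the range, where 1.0 means 180 degrees, then the shift along the tool's x, y, z in shares of 500 mm (1.0 is 500 mm), then the opening, from -1 (shut) to 1 (fully open). A call has 1 to 8 rows; each row is the pose to reach, as a shift and turn from the pose commanded when the call began, along the tool's axes at that moment; what a row does not reach only later rows make up. A row lasts 1/8 s, in which the tool goes at most 62.5 mm and 10.7 degrees, less where a joint would pass 70% of its speed; a pose out of reach is approached as far as the arm can. Shift and turn numbers lie between -1 and 1, and a call with a number outside is refused. A call with a gripper value outside its range is refused whole. The fingers move at their own pace and stop on an object; "grip_force" is the grip in N (left out, the last holds). Time passes only in rows, so rows that repeat a pose let the fingers close. It gives the time, the measured TCP pose, the force, the opening and the grip force at its end, in the units of the state.
- ctrl.get_state(): the state, without advancing time (a new reading comes with each control period).
- ctrl.read_camera(name): name is "scene" or "top" or "wrist"; returns a dict with "color" (480x640x3 uint8, red, green, blue), "fx", "fy", "cx", "cy" (pixels), "D" ([k1, k2, p1, p2, k3] as OpenCV has them; the pictures are not rectified), "extrinsics" (4x4, takes a point from world to camera coordinates). Camera axes: x right, y down, z forward; pixel columns grow to the right and rows downward; lengths in m; the calibration is good to about 2 mm. A picture is of the moment at which its call begins. There is no depth.
- ctrl.sign_off(): hands the job in; it is judged then, once.
Trained networks look in a picture, given as the dict that the camera call returned (one of the last four; its "shot" number tells which), for a name from the list of things; names that differ only in an ending like _2 or _b are one class to them, and where a whole thing is asked for, a point or a joint stands for the part that bears it (a point fixed in the world has none). Each returns a list of dicts, best first, with "p" (0 to 1); they miss things now and then, are a little off and sometimes report something else, mostly with a low value. They report only what shows in the picture. A call takes as long as a camera call. They do not tell look-alikes from the thing itself.
- ctrl.look_for(picture, target): "position" ([x, y, z] in m, in the coordinates of the camera as it stood for that picture, good to about 4 mm: the middle of the surface that is visible of it).
The state is a dict: "time": time; "qpos": joint angles; "dq": joint speeds; "joint_efforts": joint torques, N m; "eef_pos": TCP position; "tcp_rot": TCP orientation; "contact_force": force on the tool from outside, world axes, zero at the start; "wrist_torque": the same for the moment, N m; "opening": opening from 0.0 (shut) to 1.0 (fully open); "finger_force": force on a finger pad.
Only numpy, scipy, OpenCV 4.12 (cv2) and the standard library are available. Lean on these libraries where they do the work, as an engineer would, in place of code of your own. Each camera call takes 0.05 s, during which the arm holds its last target. There are 200 camera calls.

TASK

The scraper has been put away the wrong way round: its handle is pushed into the wooden block with the tall opening and its bare blade sticks out. Pull it out, lay it flat on the worktop so that you can take it again by the handle, then slide its blade into the block with the wide thin slot until it is fully home, and let go of it. Leave the other loose things where they stand.

Things in the scene. Friction and masses are not known exactly. Their poses are not given: they have to be found in the camera images.
- scraper: Loose flat scraper, 0.12 kg, 164 mm long. Origin: underside of the handle; x to the blade's edge, y across, z up. Wooden handle x -50 to 40, 26 wide, 22 thick; steel ferrule x 40 to 54, 30 wide, 18 thick; stiff blade x 54 to 114, 46 wide, 4 thick (z 9 to 13). Centre of mass near x=14. Laid flat: z=0, resting on the handle. Starts level in the cubby, blade outside.
- scraper_tip (a point): Middle of the blade's leading edge, 114 mm along x from the scraper's origin and 11 mm above its underside; same axes as the scraper.
- scraper_grip (a point): Point inside the handle, above the scraper's origin by 11 mm (mid-thickness); same axes. Each bump of the blade against a face may tip it down about half a millimetre in the fingers.
- cubby: Fixed wooden block with a tall opening, 120 (x, deep) x 64 (y) x 52 mm high; the scraper's handle is in it at the start. Origin: centre of its underside; x points from the front face into the opening. Opening in the front face (x=-60): 36 wide, 28 high (z 12 to 40), 110 deep; too narrow for the blade.
- cubby_mouth (a point): Centre of the cubby's opening in its front face (26 mm above the worktop); axes of the cubby.
- dock: Fixed wooden block, 90 (x) x 114 (y) x 52 mm high, origin under its centre, x into the slot. Its front window (96 wide) holds a 70 mm cassette with one level slot 49 wide, 9 high (z 25.5 to 34.5), square-edged. The cassette sits stiffly up to 10 mm left or right of centre (y), unreported: look or feel for it. Blade goes in level, 60 mm, till the ferrule meets the cassette's front; it stays in.
- dock_mouth (a point): Middle of the dock's window in its front face, 45 mm before the dock's origin and 30 mm above the worktop (the slot's height, but not its sideways place); axes of the dock.
- ink_jar: Bystander: small ink jar, 43 across, 64 high, loose; origin at its underside.
- spool: Bystander: wooden thread spool, 31 across, 43 high, loose; origin at its underside.
- tape: Bystander: roll of tape lying flat, 69 across, 24 high, loose; origin at its underside.
Mind the look-alikes: they are no part of the job. Leave any blue look-alike of the dock alone.

How it is judged:
By the outcome, as a careful person would: the job done as asked, in the order asked, and still so for the second after the job is handed in, with the robot touching nothing.
It also fails if it takes over 72 s, if anything falls off the work surface, if the arm or the gripper's body presses on something with over 40 N, if the wrist force passes 120 N, or if a joint passes its speed limit or range.

## Working session

There is one attempt and no reset: what is moved stays moved. The work goes in short steps, Python scripts to look and compute and a tool call to move; the robot and the scene stay as the last step left them, time stands still between calls to the robot, and variables do not carry over. Pictures are saved under pics/ and viewed, at most 10 in all, crops included, and the job is handed in when it is done.

Besides the shell and the picture viewer there is one more tool, called in YAML: its name, and indented under it one key for each argument. send_rows: Moves the arm, as the interface text tells. Its arguments: {"type":"object","properties":{"rows":{"type":"string"},"grip_force":{"type":"number"}},"required":["rows"]}

```bash
mkdir -p pics
cat > h.py <<'E'
import numpy as np, cv2
from plant import ctrl
from scipy.spatial.transform import Rotation as R
def cam(n,save=None):
    p=ctrl.read_camera(n)
    if save: cv2.imwrite(f'pics/{save}.png',p['color'][:,:,::-1])
    return p
def KD(p): return np.array([[p['fx'],0,p['cx']],[0,p['fy'],p['cy']],[0,0,1.]]),np.array(p['D'],float)
def proj(p,X):
    E=np.array(p['extrinsics']);K,D=KD(p)
    return cv2.projectPoints(np.atleast_2d(np.array(X,float)),cv2.Rodrigues(E[:3,:3])[0],E[:3,3],K,D)[0][:,0]
def ray(p,uv):
    E=np.array(p['extrinsics']);K,D=KD(p)
    n=cv2.undistortPoints(np.array(uv,float).reshape(-1,1,2),K,D)[:,0]
    d=np.c_[n,np.ones(len(n))]@E[:3,:3]
    return -E[:3,:3].T@E[:3,3],d
def atz(p,uv,z):
    c,d=ray(p,uv); return c+d*((z-c[2])/d[:,2])[:,None]
def tri(obs):
    A=np.zeros((3,3));b=np.zeros(3)
    for p,uv in obs:
        c,d=ray(p,[uv]);d=d[0]/np.linalg.norm(d[0]);M=np.eye(3)-np.outer(d,d);A+=M;b+=M@c
    return np.linalg.solve(A,b)
def find(p,t,n=3):
    E=np.array(p['extrinsics']);o=[]
    for r in ctrl.look_for(p,t)[:n]:
        X=E[:3,:3].T@(np.array(r['position'])-E[:3,3]); o.append((round(r['p'],2),X.round(4),proj(p,X)[0].round(0)))
    return o
def tool(dw,q=None):
    s=ctrl.get_state(); return R.from_quat(s['tcp_rot']).inv().apply(dw)*1000
E
python3 - <<'E'
from h import *
np.set_printoptions(suppress=True)
s=ctrl.get_state();print(s['eef_pos'],s['tcp_rot'],s['opening'],ctrl.nose_length)
for n in ('scene','top'):
    p=cam(n,n+'0')
    print(n,np.array(p['extrinsics']).round(3).tolist(),p['fx'])
    for t in ('scraper','scraper_tip','cubby','cubby_mouth','dock','dock_mouth','ink_jar','spool','tape'):
        print(t,find(p,t))
cv2.imwrite('pics/wrist0.png',cam('wrist')['color'][:,:,::-1])
E
```

```text
[ 0.1954234  -0.64545757  0.25194086] [ 0.98922987  0.14636555  0.00000568 -0.00117932] 0.996880284849249 0.022
scene [[-0.745, -0.667, 0.01, 0.343], [-0.289, 0.309, -0.906, 0.269], [0.601, -0.678, -0.423, 1.53], [0.0, 0.0, 0.0, 1.0]] 614.095663897379
scraper []
scraper_tip [(0.79, array([0.5342, 0.165 , 0.0257]), array([264., 286.]))]
cubby [(0.98, array([0.6121, 0.1986, 0.0477]), array([237., 274.]))]
cubby_mouth [(0.78, array([0.6118, 0.1997, 0.0454]), array([236., 275.])), (0.59, array([ 0.5847, -0.3354,  0.0289]), array([361., 227.]))]
dock [(0.75, array([ 0.6181, -0.1493,  0.0472]), array([318., 236.])), (0.71, array([ 0.4798, -0.6361,  0.0418]), array([436., 207.]))]
dock_mouth [(0.89, array([ 0.6192, -0.1498,  0.0464]), array([317., 236.])), (0.57, array([ 0.4779, -0.6374,  0.0434]), array([437., 207.]))]
ink_jar [(0.67, array([0.6721, 0.0107, 0.0434]), array([270., 248.]))]
spool [(0.41, array([ 0.5837, -0.3387,  0.0273]), array([362., 227.]))]
tape [(0.95, array([0.5619, 0.3715, 0.0146]), array([200., 315.]))]
top [[0.035, -0.999, 0.003, -0.165], [-0.973, -0.035, -0.227, 0.
[... 221 characters left out ...]
))]
cubby [(0.81, array([0.6156, 0.1716, 0.0509]), array([221., 231.]))]
cubby_mouth [(0.73, array([0.6177, 0.1702, 0.0543]), array([221., 230.]))]
dock [(0.8, array([ 0.6273, -0.1793,  0.0499]), array([334., 231.])), (0.64, array([ 0.4998, -0.6465,  0.0529]), array([487., 277.]))]
dock_mouth [(0.88, array([ 0.5075, -0.6539,  0.0491]), array([489., 275.])), (0.86, array([ 0.6275, -0.1786,  0.051 ]), array([334., 231.])), (0.51, array([0.5669, 0.3672, 0.023 ]), array([160., 246.]))]
ink_jar [(0.53, array([ 0.6728, -0.0061,  0.0627]), array([279., 214.]))]
spool [(0.54, array([ 0.5789, -0.3525,  0.0418]), array([390., 249.]))]
tape [(0.81, array([0.5674, 0.3642, 0.0223]), array([161., 246.]))]
```

View pics/scene0.png

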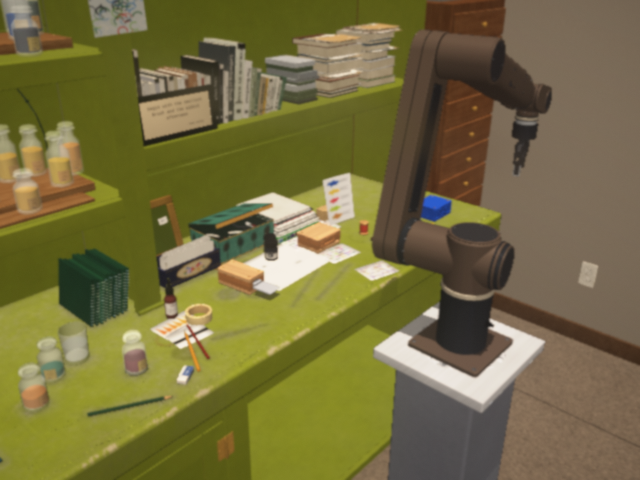

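View pics/top0.png

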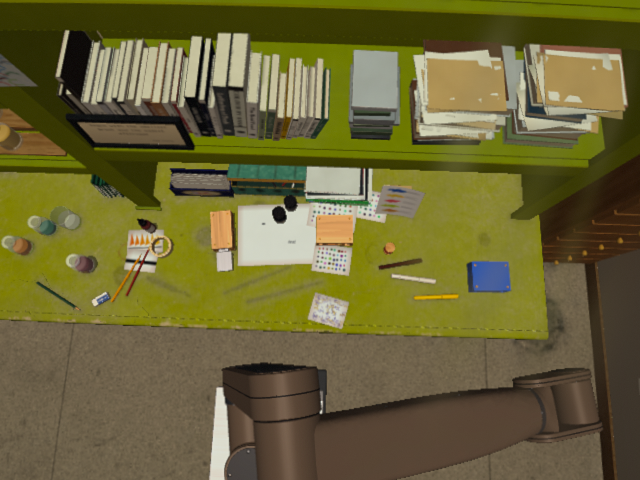

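The top view shows two wooden blocks. The cubby is at (221,231) with the blade at (224,260), and the wooden dock is at (334,231). The blue look-alike at (490,277) stays out of it. I'll move closer to confirm with the wrist camera.

Careful with the scale: shifts go in shares of 500 mm and turns go in shares of 180 degrees. That gives: -350 mm / 500 = -0.7, -335 mm / 500 = -0.67.

send_rows:
  rows: "0 0 0 0.05 -0.11 0 1;0 0 0 0.1 -0.22 -0.02 1;0 0 0 0.16 -0.33 -0.04 1;0 0 0 0.23 -0.44 -0.06 1;0 0 0 0.32 -0.54 -0.08 1;0 0 0 0.42 -0.62 -0.08 1;0 0 0 0.53 -0.67 -0.08 1;0 0 0 0.65 -0.7 -0.08 1"

```text
time: 2.05
eef_pos: [0.3996, -0.2194, 0.2943]
tcp_rot: [0.989, 0.146, 0.001, 0.001]
contact_force: [0.3, -2.2, 0.8]
opening: 0.999
finger_force: 0.0
```

Run:
```python
from h import *
np.set_printoptions(suppress=True)
s=ctrl.get_state();print(s['time'],s['eef_pos'],s['tcp_rot'],s['qpos'])
p=cam('wrist','w1')
T=np.eye(4);T[:3,:3]=R.from_quat(s['tcp_rot']).as_matrix();T[:3,3]=s['eef_pos']
print((np.array(p['extrinsics'])@T).round(3),p['fx'],p['cx'],p['cy'])
for t in ('scraper_tip','cubby','cubby_mouth','dock','dock_mouth','spool','ink_jar'): print(t,find(p,t))
```

```text
2.05 [ 0.39957415 -0.2194131   0.29427674] [0.98923471 0.14633079 0.00080233 0.00116251] [-0.72522073 -0.2497882   2.04588523 -0.000274    1.34268325  0.55192068]
[[-0.001  1.     0.     0.001]
 [-0.961 -0.001 -0.278  0.034]
 [-0.278 -0.001  0.961  0.134]
 [ 0.     0.     0.     1.   ]] 432.30620995544393 318.3703692730112 239.87980931394713
scraper_tip []
cubby []
cubby_mouth []
dock []
dock_mouth []
spool [(0.57, array([ 0.5816, -0.3491,  0.043 ]), array([537.,  33.]))]
ink_jar []
```

View pics/w1.png

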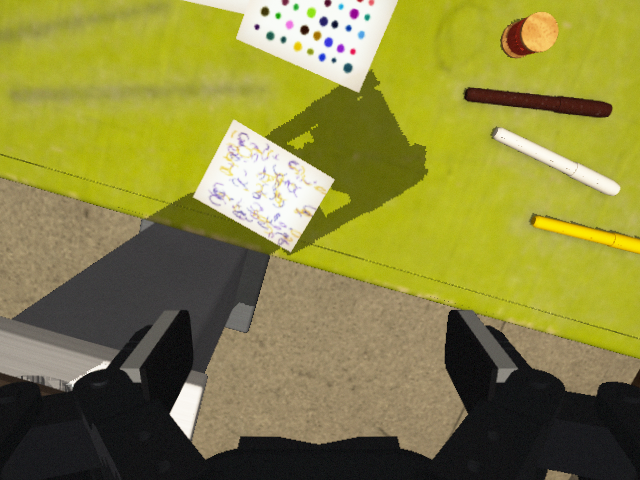

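The wrist view shows only the worktop, with the spool at (537,33) and no blocks. I'll shift between the two blocks and tilt forward.

To row units: -162 mm / 500 = -0.324, 154 mm / 500 = 0.308, 17 degrees / 180 = 0.0944.

send_rows:
  rows: "0 0 0.0278 0.08 -0.08 0.02 1;0 0 0.0556 0.16 -0.16 0.04 1;0 0 0.0944 0.24 -0.24 0.06 1;0 0 0.0944 0.308 -0.324 0.07 1"

```text
time: 2.95
eef_pos: [0.4993, -0.0215, 0.2579]
tcp_rot: [1.0, -0.003, -0.0, 0.0]
contact_force: [1.0, -0.3, -0.5]
opening: 0.998
finger_force: 0.0
```

To row units: 40 degrees / 180 = 0.2222.

send_rows:
  rows: "0 0.0556 0 0 0 0 1;0 0.1111 0 0 0 0 1;0 0.1667 0 0 0 0 1;0 0.2222 0 0 0 0 1;0 0.2222 0 0 0 0 1"

```text
time: 3.58
eef_pos: [0.4966, -0.0223, 0.2556]
tcp_rot: [0.941, -0.003, 0.34, 0.0]
contact_force: [0.7, 0.6, 0.4]
opening: 1.001
finger_force: 0.0
```

Run:
```python
from h import *
np.set_printoptions(suppress=True)
s=ctrl.get_state();print(s['time'],s['eef_pos'],s['tcp_rot'],s['qpos'])
p=cam('wrist','w2')
np.savez('w2.npz',**{k:v for k,v in p.items()})
for t in ('scraper_tip','cubby','cubby_mouth','dock','dock_mouth','ink_jar'): print(t,find(p,t))
```

```text
3.575 [ 0.49655096 -0.0223338   0.25555242] [ 0.94053614 -0.00315208  0.33967881  0.00035982] [-0.35240891 -0.46106037  2.36492346  0.38967762  0.6108699   0.97644728]
scraper_tip [(0.57, array([0.5431, 0.1621, 0.0195]), array([107., 339.]))]
cubby [(0.89, array([0.6116, 0.1653, 0.0491]), array([103., 254.]))]
cubby_mouth [(0.79, array([0.6136, 0.1641, 0.0462]), array([106., 253.]))]
dock [(0.84, array([ 0.6238, -0.1692,  0.0489]), array([486., 238.]))]
dock_mouth [(0.73, array([ 0.6228, -0.1787,  0.0477]), array([496., 240.]))]
ink_jar [(0.95, array([ 0.6708, -0.0029,  0.0649]), array([296., 183.]))]
```

View pics/w2.png

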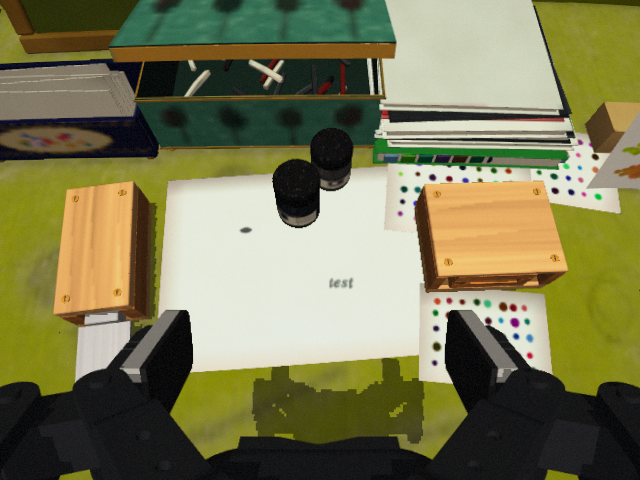

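The wrist view shows the cubby (top corners about (73,186), (136,183), (127,312), (55,320)) with the blade below it at (105,350). The dock's top corners are at about (424,183), (541,180), (566,270), (429,276), with its dark front window at (500,282).

Run:
```python
from h import *
np.set_printoptions(suppress=True,precision=4)
p=dict(np.load('w2.npz'))
def an(c):
    for z in (0.052,):
        X=atz(p,c,z); print(z,X[:,:2].tolist(),'sides',np.linalg.norm(np.roll(X,-1,0)-X,axis=1),'ctr',X.mean(0), 'yaw(edges)',[np.degrees(np.arctan2(*(X[j]-X[i])[[1,0]])) for i,j in((3,0),(2,1))],[np.degrees(np.arctan2(*(X[j]-X[i])[[1,0]]))-90 for i,j in((1,0),(2,3))])
an([(73,186),(136,183),(127,312),(55,320)])
an([(424,183),(541,180),(566,270),(429,276)])
t=cv2.imread('pics/top0.png')[200:290,200:370]
w=cv2.imread('pics/w2.png')
a=cv2.resize(t,None,fx=4.4,fy=4.4,interpolation=cv2.INTER_CUBIC)[:, :790]
c1=cv2.resize(w[175:395,45:165],None,fx=1.6,fy=1.6,interpolation=cv2.INTER_CUBIC)  #192x352
c2=cv2.resize(w[170:300,410:575],None,fx=3.2,fy=3.2,interpolation=cv2.INTER_CUBIC)
H=600
im=np.zeros((600,800,3),np.uint8)
c1=cv2.resize(w[290:395,45:165],None,fx=2.2,fy=2.2,interpolation=cv2.INTER_CUBIC)
c2=cv2.resize(w[172:302,412:572],None,fx=3.2,fy=3.2,interpolation=cv2.INTER_CUBIC)
im[:c2.shape[0],:c2.shape[1]]=c2; im[:c1.shape[0],520:520+c1.shape[1]]=c1
c3=cv2.resize(w[172:335,45:165],None,fx=2.2,fy=2.2,interpolation=cv2.INTER_CUBIC)
im[240:240+c3.shape[0],520:520+c3.shape[1]]=c3
cv2.imwrite('pics/crop1.png',im)
```

```text
0.052 [[0.6784032844510175, 0.20579827113615592], [0.6805505106580755, 0.14579100406545825], [0.5590745138156856, 0.13349955140954037], [0.5521235230346276, 0.19304948862948554]] sides [0.06   0.1221 0.06   0.1269] ctr [0.6175 0.1695 0.052 ] yaw(edges) [np.float64(5.7648576691789515), np.float64(5.777763626282929)] [np.float64(2.049327313772295), np.float64(6.657745518719295)]
0.052 [[0.6779132565798911, -0.1196829064904136], [0.6811012465355075, -0.23051243400638444], [0.5921767222054782, -0.23314797152120706], [0.5882794897301269, -0.11437727840728995]] sides [0.1109 0.089  0.1188 0.0898] ctr [ 0.6349 -0.1744  0.052 ] yaw(edges) [np.float64(-3.3875158792178857), np.float64(1.697630503563314)] [np.float64(1.6476477039767445), np.float64(1.879376789484084)]
```

View pics/crop1.png

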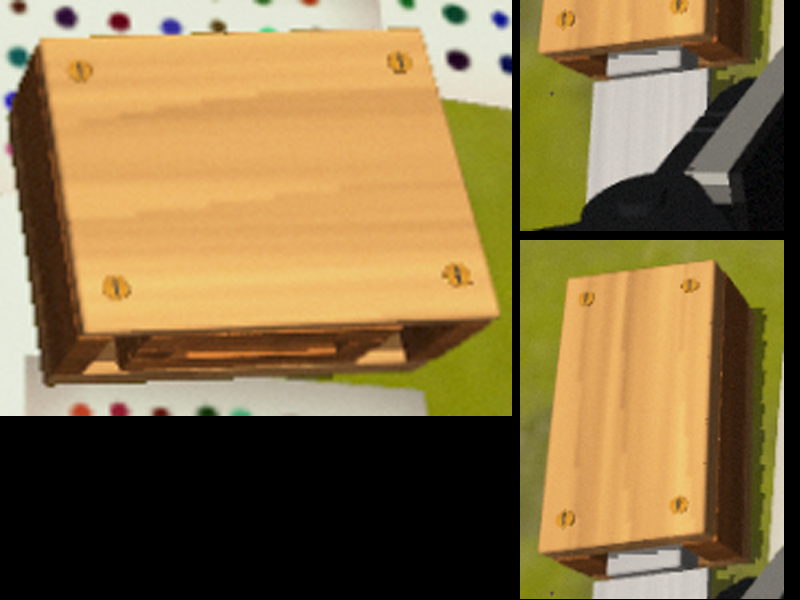

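```bash
cat >> h.py <<'E'
from scipy.optimize import least_squares
def fitblock(p,c,L,W,z=0.052):
    X=atz(p,c,z)[:,:2]
    m=np.array([[L/2,W/2],[L/2,-W/2],[-L/2,-W/2],[-L/2,W/2]])
    f=lambda v:((m@np.array([[np.cos(v[2]),np.sin(v[2])],[-np.sin(v[2]),np.cos(v[2])]])+v[:2])-X).ravel()
    r=least_squares(f,[*X.mean(0),0]); return r.x, r.fun.reshape(-1,2)*1000
E
python3 - <<'E'
from h import *
np.set_printoptions(suppress=True,precision=4)
p=dict(np.load('w2.npz'))
for c,L,W in (([(66.4,189.7),(133.2,182),(131.8,308.4),(54.5,313.8)],.12,.064),([(425.1,183.9),(542.6,181.1),(567.6,270.8),(438.3,275.8)],.09,.114)):
    v,e=fitblock(p,c,L,W);print(v[:2],np.degrees(v[2]),e.round(1).tolist())
    # top camera check by projection
    q=cam('top'); m=np.array([[L/2,W/2],[L/2,-W/2],[-L/2,-W/2],[-L/2,W/2]])
    X=np.c_[m@np.array([[np.cos(v[2]),np.sin(v[2])],[-np.sin(v[2]),np.cos(v[2])]])+v[:2],[0.052]*4]
    print('top px',proj(q,X).round(1).tolist())
# blade left edge points at z .023
print(atz(p,[(78.6,328.6),(75,383),(127.7,322)],.025))
E
```

```text
[0.6189 0.1711] 7.787110510772439 [[-0.5, -0.3], [1.0, -1.1], [1.7, 1.3], [-2.2, 0.1]]
top px [[209.9, 211.9], [230.3, 209.9], [232.4, 247.3], [211.6, 249.3]]
[ 0.6342 -0.1772] 1.476278161328567 [[0.7, 1.5], [0.7, -1.3], [-0.8, -1.0], [-0.7, 0.8]]
top px [[315.5, 214.4], [352.0, 214.8], [352.2, 242.9], [315.1, 242.6]]
[[0.5509 0.1868 0.025 ]
 [0.5053 0.1809 0.025 ]
 [0.557  0.1438 0.025 ]]
```

To row units: -172 mm / 500 = -0.344, -130 mm / 500 = -0.26, -40 degrees / 180 = -0.2222.

send_rows:
  rows: "0 -0.0556 0 0 -0.08 0 1;0 -0.1111 0 0 -0.17 0 1;0 -0.1667 0 0 -0.26 0 1;0 -0.2222 0 0 -0.344 0 1"

```text
time: 4.53
eef_pos: [0.5001, 0.1525, 0.2593]
tcp_rot: [1.0, -0.001, -0.002, 0.001]
contact_force: [0.6, -1.0, -0.1]
opening: 0.999
finger_force: 0.0
```

To row units: 60 mm / 500 = 0.12, -50 mm / 500 = -0.1, -8 degrees / 180 = -0.0444.

send_rows:
  rows: "0 0 -0.0222 -0.04 0 0.06 1;0 0 -0.0444 -0.1 0 0.12 1;0 0 -0.0444 -0.1 0 0.12 1"

```text
time: 4.9
eef_pos: [0.4462, 0.1508, 0.1945]
tcp_rot: [0.998, 0.069, -0.004, 0.0]
contact_force: [-0.2, 0.2, -1.0]
opening: 0.999
finger_force: 0.0
```

Run:
```python
from h import *
np.set_printoptions(suppress=True)
s=ctrl.get_state();print(s['time'],s['eef_pos'],R.from_quat(s['tcp_rot']).as_matrix().round(3).tolist())
p=cam('wrist','w3')
np.savez('w3.npz',**{k:v for k,v in p.items()})
for t in ('scraper','scraper_tip','cubby'): print(t,find(p,t))
```

```text
4.9 [0.4461966  0.15083465 0.19453738] [[0.991, 0.137, -0.008], [0.137, -0.991, -0.001], [-0.008, -0.0, -1.0]]
scraper [(0.86, array([0.5295, 0.1605, 0.0262]), array([322.,  91.]))]
scraper_tip [(0.63, array([0.5298, 0.1592, 0.0199]), array([324.,  91.]))]
cubby [(0.93, array([0.5661, 0.1696, 0.0525]), array([315.,  18.]))]
```

View pics/w3.png

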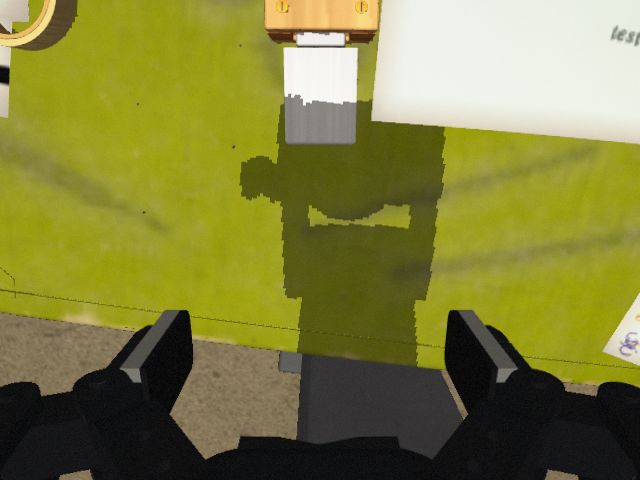

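The view shows the blade's corners at about (283,48), (357,48), (355,143), (286,143), with the ferrule just outside the cubby at (320,40).

Run:
```python
from h import *
np.set_printoptions(suppress=True,precision=4)
p=dict(np.load('w3.npz'));p2=dict(np.load('w2.npz'))
c=[(284,48),(357,48),(355.5,143),(286,143)]
for z in (.019,.023,.027):
    X=atz(p,c,z);print(z,np.linalg.norm(np.roll(X,-1,0)-X,axis=1)); v,e=fitblock(p,c,.06,.046,z);print(v[:2],np.degrees(v[2]),e.round(1).tolist())
print('tri left base corner', tri([(p,(284,48)),(p2,(78.6,328.6))]))
print('tri right base corner', tri([(p,(357,48)),(p2,(127.7,322))]))
s=ctrl.get_state();Rw=R.from_quat(s['tcp_rot'])
X=atz(p,c,.025).mean(0);print(X,(X-s['eef_pos'])@Rw.as_matrix()*1000)
```

```text
0.019 [0.0464 0.0596 0.0465 0.0596]
[0.5261 0.161 ] 7.977531709062861 [[0.2, -0.2], [0.2, 0.2], [-0.2, 0.3], [-0.2, -0.2]]
0.023 [0.0458 0.0588 0.0459 0.0588]
[0.526 0.161] 7.977516292532696 [[0.5, 0.2], [0.7, -0.1], [-0.5, -0.1], [-0.7, 0.0]]
0.027 [0.0451 0.058  0.0452 0.058 ]
[0.5258 0.161 ] 7.977537799734545 [[0.9, 0.5], [1.1, -0.3], [-0.9, -0.5], [-1.1, 0.3]]
tri left base corner [0.5516 0.1878 0.0233]
tri right base corner [0.5571 0.1428 0.0271]
[0.5259 0.161  0.025 ] [ 74.3165  -0.1423 175.7596]
```

To row units: 145 mm / 500 = 0.29, 120 mm / 500 = 0.24.

send_rows:
  rows: "0 0 0 0.068 0 0.1 1;0 0 0 0.136 0 0.18 1;0 0 0 0.136 0 0.24 1;0 0 0 0.136 0 0.29 1;0 0 0 0.136 0 0.29 1;0 0 0 0.136 0 0.29 1"

```text
time: 5.85
eef_pos: [0.5188, 0.16, 0.0552]
tcp_rot: [0.998, 0.068, 0.002, -0.0]
contact_force: [0.1, -0.8, 0.4]
opening: 1.001
finger_force: 0.0
```

Run:
```python
from h import *
np.set_printoptions(suppress=True)
s=ctrl.get_state();Rw=R.from_quat(s['tcp_rot']).as_matrix();print(s['time'],s['eef_pos'],Rw.round(4).tolist(),s['contact_force'])
a=np.array([np.cos(np.radians(8)),np.sin(np.radians(8)),0])
X=np.array([.526,.161,.032])+a*.006
print((X-s['eef_pos'])@Rw*1000)
```

```text
5.85 [0.51881523 0.15997621 0.05517923] [[0.9907, 0.136, 0.0035], [0.136, -0.9907, 0.0004], [0.0035, 0.0001, -1.0]] [ 0.05818728 -0.76647201  0.38687179]
[13.17620978 -0.05943894 23.22536453]
```

To row units: 23 mm / 500 = 0.046, 13 mm / 500 = 0.026.

send_rows:
  rows: "0 0 0 0.026 0 0.046 1;0 0 0 0.026 0 0.046 1;0 0 0 0.026 0 0.046 0.2;0 0 0 0.026 0 0.046 -0.2;0 0 0 0.026 0 0.046 -0.5;0 0 0 0.026 0 0.046 -0.5;0 0 0 0.026 0 0.046 -0.5;0 0 0 0.026 0 0.046 -0.5"
  grip_force: 60

```text
time: 6.85
eef_pos: [0.53, 0.1617, 0.0308]
tcp_rot: [0.998, 0.068, 0.0, -0.0]
contact_force: [-2.6, -1.2, 6.2]
opening: 0.516
finger_force: 60.6
```

Run:
```python
from h import *
np.set_printoptions(suppress=True)
s=ctrl.get_state();print({k:np.round(v,4).tolist() for k,v in s.items()})
p=cam('wrist','w4')
```

```text
{'time': 6.85, 'qpos': [0.113, 0.3164, 1.9992, 0.0, 0.8256, 1.5471], 'dq': [-0.0001, 0.0023, -0.0006, -0.0014, -0.0004, 0.0007], 'joint_efforts': [-0.1162, -31.8268, -21.0485, 0.0279, -0.3637, -0.0066], 'eef_pos': [0.53, 0.1617, 0.0308], 'tcp_rot': [0.9977, 0.0683, 0.0002, -0.0], 'contact_force': [-2.5761, -1.1512, 6.1516], 'wrist_torque': [-0.0574, 0.2552, -0.0305], 'finger_force': 60.621, 'opening': 0.5155}
```

View pics/w4.png

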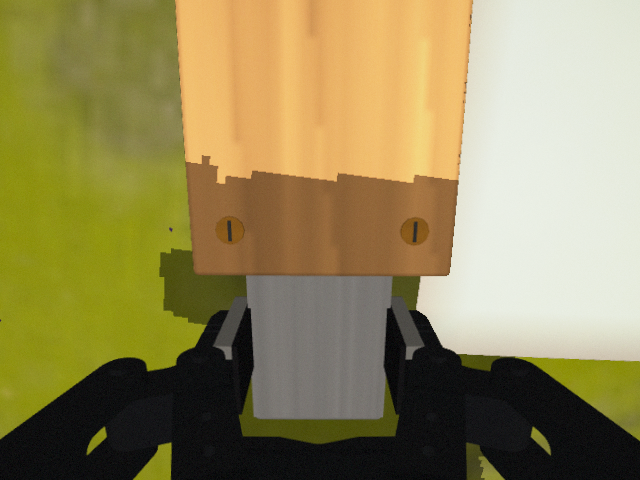

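The blade is held between the pads with its front end at (320,418). Next I pull straight back.

To row units: -115 mm / 500 = -0.23, -100 mm / 500 = -0.2.

send_rows:
  rows: "0 0 0 0 0 -0.004 -0.5;0 0 0 -0.016 0 -0.004 -0.5;0 0 0 -0.044 0 -0.004 -0.5;0 0 0 -0.08 0 -0.004 -0.5;0 0 0 -0.12 0 -0.004 -0.5;0 0 0 -0.16 0 -0.004 -0.5;0 0 0 -0.2 0 -0.004 -0.5;0 0 0 -0.23 0 -0.004 -0.5"

```text
time: 7.9
eef_pos: [0.4131, 0.1457, 0.0314]
tcp_rot: [0.998, 0.068, -0.002, 0.0]
contact_force: [-0.3, -0.4, -1.3]
opening: 0.513
finger_force: 61.1
```

Run:
```python
from h import *
np.set_printoptions(suppress=True)
s=ctrl.get_state();print({k:np.round(v,4).tolist() for k,v in s.items()})
p=cam('wrist','w5')
np.savez('w5.npz',**{k:v for k,v in p.items()})
for t in ('scraper','scraper_grip','scraper_tip','cubby'): print(t,find(p,t))
```

```text
{'time': 7.9, 'qpos': [0.1067, 0.0913, 2.2736, -0.0, 0.7798, 1.5407], 'dq': [-0.0095, -0.2413, 0.2595, -0.0004, -0.0372, -0.0079], 'joint_efforts': [0.0431, -24.3874, -22.0865, 0.0022, -0.0691, 0.004], 'eef_pos': [0.4131, 0.1457, 0.0314], 'tcp_rot': [0.9977, 0.0684, -0.0015, 0.0001], 'contact_force': [-0.2714, -0.3822, -1.3101], 'wrist_torque': [-0.0473, 0.0856, -0.0121], 'finger_force': 61.1159, 'opening': 0.5134}
scraper [(0.93, array([0.4466, 0.1477, 0.03  ]), array([329., 245.]))]
scraper_grip [(0.74, array([0.4493, 0.1537, 0.0319]), array([310., 235.]))]
scraper_tip [(0.88, array([0.4459, 0.1491, 0.0283]), array([324., 245.]))]
cubby []
```

View pics/w5.png

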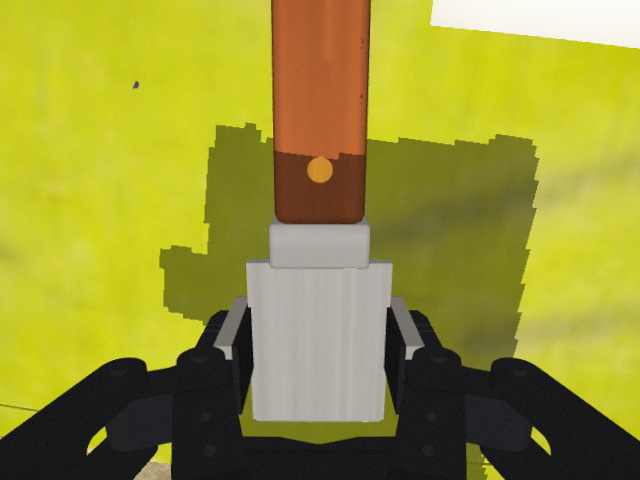

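The scraper is out of the cubby and held level, with its whole length visible from the handle at (320,100) to the tip at (320,420). Next I lower it to the worktop.

To row units: 10 mm / 500 = 0.02, 7 mm / 500 = 0.014.

send_rows:
  rows: "0 0 0 0 0 0.006 -0.5;0 0 0 0 0 0.014 -0.5;0 0 0 0 0 0.02 -0.5;0 0 0 0 0 0.02 -0.5;0 0 0 0 0 0.02 -0.5"

```text
time: 8.78
eef_pos: [0.4159, 0.146, 0.0223]
tcp_rot: [0.998, 0.068, -0.0, 0.0]
contact_force: [0.1, -0.0, -0.6]
opening: 0.515
finger_force: 61.1
```

To row units: 1.5 mm / 500 = 0.003.

send_rows:
  rows: "0 0 0 0 0 0.003 -0.5;0 0 0 0 0 0.003 -0.5;0 0 0 0 0 0.003 -0.5"

```text
time: 9.15
eef_pos: [0.416, 0.146, 0.0209]
tcp_rot: [0.998, 0.068, 0.0, -0.0]
contact_force: [0.2, -0.1, -0.7]
opening: 0.514
finger_force: 61.2
```

To row units: 1.5 mm / 500 = 0.003.

send_rows:
  rows: "0 0 0 0 0 0.003 -0.5;0 0 0 0 0 0.003 -0.5"

```text
time: 9.4
eef_pos: [0.4161, 0.146, 0.0201]
tcp_rot: [0.998, 0.068, -0.0, 0.0]
contact_force: [-1.2, -0.3, 6.3]
opening: 0.514
finger_force: 64.5
```

To row units: -140 mm / 500 = -0.28, -90 mm / 500 = -0.18.

send_rows:
  rows: "0 0 0 0 0 0 0.1;0 0 0 0 0 0 0.3;0 0 0 0 0 -0.01 0.7;0 0 0 0 0 -0.08 1;0 0 0 0 0 -0.18 1;0 0 0 0 0 -0.28 1;0 0 0 0 0 -0.28 1"

```text
time: 10.28
eef_pos: [0.419, 0.1464, 0.1645]
tcp_rot: [0.998, 0.068, 0.006, -0.0]
contact_force: [0.2, 0.2, 0.2]
opening: 0.998
finger_force: 0.0
```

Run:
```python
from h import *
np.set_printoptions(suppress=True)
s=ctrl.get_state();print(s['time'],s['eef_pos'],s['contact_force'],R.from_quat(s['tcp_rot']).as_matrix().round(4).tolist())
p=cam('wrist','w6')
np.savez('w6.npz',**{k:v for k,v in p.items()})
for t in ('scraper','scraper_grip','scraper_tip','cubby'): print(t,find(p,t))
```

```text
10.275 [0.41904944 0.14643031 0.16447718] [0.21317066 0.23736911 0.19425093] [[0.9906, 0.1365, 0.011], [0.1365, -0.9906, 0.0012], [0.011, 0.0003, -0.9999]]
scraper [(0.63, array([0.4527, 0.1489, 0.0195]), array([323., 179.]))]
scraper_grip [(0.67, array([0.4528, 0.1506, 0.0202]), array([320., 179.]))]
scraper_tip [(0.65, array([0.4515, 0.1526, 0.0199]), array([316., 181.]))]
cubby [(0.23, array([0.4509, 0.1504, 0.0201]), array([320., 182.]))]
```

View pics/w6.png

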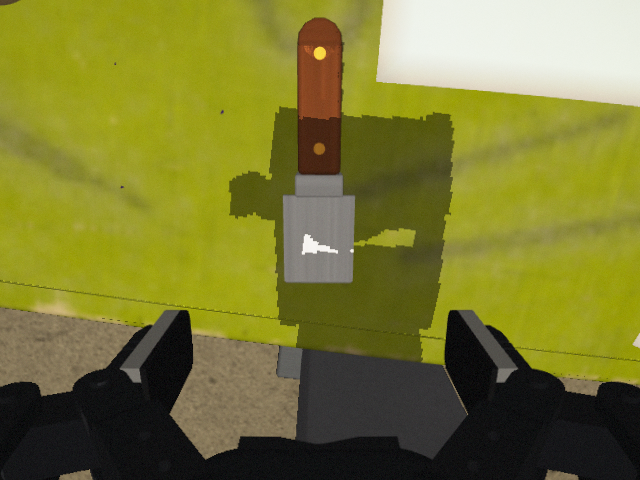

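The scraper lies flat. Its handle runs from (320,17) to (320,173), with rivets at (320,53) and (319,149), and the blade spans (283–354, 196–282).

Run:
```python
from h import *
np.set_printoptions(suppress=True,precision=4)
p=dict(np.load('w6.npz'))
v,e=fitblock(p,[(283.5,196),(354,196),(352.5,282.5),(285,282.5)],.06,.046,.013);print(v[:2],np.degrees(v[2]),e.round(1).tolist())
a=np.array([np.cos(v[2]),np.sin(v[2])]);o=v[:2]+a*.084;print('origin from blade',o)
X=atz(p,[(320,53),(319.5,149),(319.5,173),(320,17)],.022);print(X,'rivet yaw',np.degrees(np.arctan2(*(X[0]-X[1])[[1,0]])))
o2=X[2,:2]+a*.040;print('origin from handle',o2,'len',np.linalg.norm(X[3]-X[2]))
print('tri width',np.linalg.norm(np.diff(atz(p,[(297.5,120),(341.5,120)],.018),axis=0)))
s=ctrl.get_state();Rw=R.from_quat(s['tcp_rot']).as_matrix()
for z in (.06,.016): print((np.r_[(o+o2)/2,z]-s['eef_pos'])@Rw*1000)
```

```text
[0.4119 0.1457] 7.798473572865772 [[0.6, 0.7], [0.7, -0.5], [-0.6, -0.4], [-0.7, 0.2]]
origin from blade [0.4952 0.1571]
[[0.5244 0.1604 0.022 ]
 [0.4707 0.1533 0.022 ]
 [0.4565 0.1514 0.022 ]
 [0.5434 0.163  0.022 ]] rivet yaw 7.5222495558367415
origin from handle [0.4962 0.1568] len 0.08765304542771866
tri width 0.026309221995020733
[82.1449  0.0275 97.2308]
[ 82.3049   0.033  141.2306]
```

To row units: 115 mm / 500 = 0.23, 95 mm / 500 = 0.19.

send_rows:
  rows: "0 0 0 0.08 0 0.04 1;0 0 0 0.164 0 0.12 1;0 0 0 0.164 0 0.19 1;0 0 0 0.164 0 0.23 1;0 0 0 0.164 0 0.23 1;0 0 0 0.164 0 0.23 1"

```text
time: 11.28
eef_pos: [0.4971, 0.1572, 0.0443]
tcp_rot: [0.998, 0.068, -0.0, 0.0]
contact_force: [0.7, 0.3, 0.3]
opening: 1.0
finger_force: 0.0
```

Run:
```python
from h import *
np.set_printoptions(suppress=True)
s=ctrl.get_state();Rw=R.from_quat(s['tcp_rot']).as_matrix();print(s['time'],s['eef_pos'],s['contact_force'],Rw.round(4).tolist())
print((np.array([.4957,.157,.022])-s['eef_pos'])@Rw*1000)
```

```text
11.275 [0.49713569 0.15718941 0.04434821] [0.69327776 0.33764459 0.27909322] [[0.9907, 0.1363, -0.0003], [0.1363, -0.9907, -0.0], [-0.0003, -0.0, -1.0]]
[-1.44249449 -0.00782982 22.34857553]
```

To row units: 22 mm / 500 = 0.044, -1 mm / 500 = -0.002.

send_rows:
  rows: "0 0 0 -0.002 0 0.044 1;0 0 0 -0.002 0 0.044 1;0 0 0 -0.002 0 0.044 0.2;0 0 0 -0.002 0 0.044 -0.3;0 0 0 -0.002 0 0.044 -0.9;0 0 0 -0.002 0 0.044 -0.9;0 0 0 -0.002 0 0.044 -0.9;0 0 0 -0.002 0 0.044 -0.9"
  grip_force: 90

```text
time: 12.28
eef_pos: [0.4969, 0.1572, 0.0233]
tcp_rot: [0.998, 0.068, 0.001, -0.0]
contact_force: [-0.7, 0.3, 6.0]
opening: 0.281
finger_force: 91.5
```

To row units: 290 mm / 500 = 0.58, 240 mm / 500 = 0.48, -58 degrees / 180 = -0.3222.

send_rows:
  rows: "0 0 0 0 0 -0.03 -0.9;0 0 0 0 0 -0.11 -0.9;0 0 -0.0444 -0.01 0.06 -0.2 -0.9;0 0 -0.1 -0.04 0.16 -0.24 -0.9;0 0 -0.1556 -0.08 0.27 -0.24 -0.9;0 0 -0.2111 -0.12 0.38 -0.24 -0.9;0 0 -0.2667 -0.16 0.48 -0.24 -0.9;0 0 -0.3222 -0.19 0.58 -0.24 -0.9"

```text
time: 13.28
eef_pos: [0.4427, -0.1345, 0.1424]
tcp_rot: [0.854, 0.52, 0.0, -0.0]
contact_force: [1.0, 0.4, -0.5]
opening: 0.281
finger_force: 90.6
```

To row units: -80 degrees / 180 = -0.4444.

send_rows:
  rows: "0 0 -0.0556 0 0 0 -0.9;0 0 -0.1111 0 0 0 -0.9;0 0 -0.1667 0 0 0 -0.9;0 0 -0.2222 0 0 0 -0.9;0 0 -0.2778 0 0 0 -0.9;0 0 -0.3333 0 0 0 -0.9;0 0 -0.3889 0 0 0 -0.9;0 0 -0.4444 0 0 0 -0.9"

```text
time: 14.28
eef_pos: [0.4432, -0.133, 0.1422]
tcp_rot: [0.32, 0.947, 0.0, -0.001]
contact_force: [-0.0, -0.8, -1.4]
opening: 0.284
finger_force: 90.6
```

To row units: -35.7 degrees / 180 = -0.1983.

send_rows:
  rows: "0 0 -0.0556 0 0 0 -0.9;0 0 -0.1111 0 0 0 -0.9;0 0 -0.1667 0 0 0 -0.9;0 0 -0.1983 0 0 0 -0.9;0 0 -0.1983 0 0 0 -0.9;0 0 -0.1983 0 0 0 -0.9"

```text
time: 15.02
eef_pos: [0.4436, -0.1332, 0.1423]
tcp_rot: [0.018, 1.0, 0.0, -0.0]
contact_force: [0.8, 1.0, -1.8]
opening: 0.282
finger_force: 90.6
```

Run:
```python
from h import *
np.set_printoptions(suppress=True)
s=ctrl.get_state();Rw=R.from_quat(s['tcp_rot']).as_matrix();print(s['time'],s['eef_pos'],s['qpos'],s['contact_force'],s['opening'],Rw.round(4).tolist())
p=cam('wrist','w7')
np.savez('w7.npz',**{k:v for k,v in p.items()})
for t in ('scraper','scraper_tip','dock','dock_mouth'): print(t,find(p,t))
X=np.array([.445,-.182,.08]);print((X-s['eef_pos'])@Rw*1000)
```

```text
15.025 [ 0.44358535 -0.1331915   0.14230039] [-0.51131052 -0.06283227  2.17532336 -0.00000718  1.02943267 -2.04622894] [ 0.80424248  0.95292119 -1.80324078] 0.28172002233336635 [[-0.9994, 0.0359, -0.0003], [0.0359, 0.9994, 0.0002], [0.0003, 0.0001, -1.0]]
scraper [(0.91, array([ 0.4306, -0.1367,  0.1411]), array([304., 313.]))]
scraper_tip [(0.97, array([ 0.4323, -0.1314,  0.1368]), array([322., 311.]))]
dock [(0.66, array([ 0.5905, -0.2263,  0.0355]), array([185., 466.]))]
dock_mouth [(0.64, array([ 0.5915, -0.2341,  0.0344]), array([174., 466.]))]
[ -3.18284459 -48.73545682  62.29232719]
```

To row units: -20 mm / 500 = -0.04, -10 mm / 500 = -0.02, -20 degrees / 180 = -0.1111.

send_rows:
  rows: "0 -0.0444 0 -0.02 0 0 -0.9;0 -0.0889 0 -0.04 0 0 -0.9;0 -0.1111 0 -0.04 0 0 -0.9;0 -0.1111 0 -0.04 0 0 -0.9;0 -0.1111 0 -0.04 0 0 -0.9"

```text
time: 15.9
eef_pos: [0.4641, -0.1342, 0.1427]
tcp_rot: [0.017, 0.985, -0.003, 0.173]
contact_force: [0.2, -0.4, -1.7]
opening: 0.281
finger_force: 90.6
```

Run:
```python
from h import *
np.set_printoptions(suppress=True)
s=ctrl.get_state();Rw=R.from_quat(s['tcp_rot']).as_matrix();print(s['time'],s['eef_pos'],s['qpos'],Rw.round(4).tolist())
p=cam('wrist','w8')
np.savez('w8.npz',**{k:v for k,v in p.items()})
for t in ('scraper','scraper_tip','dock','dock_mouth'): print(t,find(p,t))
D=np.array([.6342,-.1772]);a=np.radians(1.48);ax=np.array([np.cos(a),np.sin(a)]);ay=np.array([-ax[1],ax[0]])
def rect(p,x=-.045):
    S=6.; ys=np.arange(60,-60,-1/S);zs=np.arange(54,0,-1/S)
    Y,Z=np.meshgrid(ys,zs);P=np.c_[D+x*ax+np.outer(Y.ravel()/1000,ay),Z.ravel()/1000]
    uv=proj(p,P).reshape(*Y.shape,2).astype(np.float32)
    return cv2.remap(p['color'][:,:,::-1].copy(),uv[...,0],uv[...,1],cv2.INTER_CUBIC)
im=np.zeros((600,800,3),np.uint8)
r2=rect(dict(np.load('w2.npz')));r8=rect(p)
for r in(r2,r8):
    for y in range(-60,61,10):
        u=int((60-y)*6); cv2.line(r,(u,0),(u,12 if y else 30),(0,0,255),1)
im[:140,:720]=r2[120:260]
im[150:290,:720]=r8[120:260]
im[300:,:]=cv2.resize(p['color'][240:480,:,::-1],(640,240)) .repeat(1,0)[:240].copy() if 0 else 0
im[300:300+240,:640]=p['color'][240:480,:,::-1]
cv2.imwrite('pics/comp.png',im)
print('front corners px',proj(p,[[*(D-.045*ax+y*ay),z] for y in(.057,-.057) for z in (0,.052)]).round().tolist())
```

```text
15.9 [ 0.46408867 -0.13421564  0.14266323] [-0.57764601 -0.18095562  2.30799147  0.26734992  0.73076598 -2.28815288] [[-0.9393, 0.0345, 0.3413], [0.0324, 0.9994, -0.012], [-0.3415, -0.0002, -0.9399]]
scraper [(0.7, array([ 0.4527, -0.1365,  0.1389]), array([309., 318.]))]
scraper_tip [(0.76, array([ 0.4537, -0.1352,  0.133 ]), array([313., 307.]))]
dock [(0.91, array([ 0.5935, -0.2187,  0.0177]), array([209., 334.]))]
dock_mouth [(0.95, array([ 0.591 , -0.2272,  0.0183]), array([197., 332.]))]
front corners px [[341.0, 308.0], [344.0, 364.0], [191.0, 314.0], [173.0, 370.0]]
```

To row units: 90 mm / 500 = 0.18, 80 mm / 500 = 0.16.

send_rows:
  rows: "0 0 0 0 0.08 0 -0.9;0 0 0 0 0.16 0 -0.9;0 0 0 0 0.18 0 -0.9;0 0 0 0 0.18 0 -0.9;0 0 0 0 0.18 0 -0.9"

```text
time: 16.77
eef_pos: [0.4673, -0.0449, 0.1426]
tcp_rot: [0.017, 0.985, -0.003, 0.174]
contact_force: [-0.8, -0.2, -1.5]
opening: 0.283
finger_force: 90.7
```

Run:
```python
from h import *
np.set_printoptions(suppress=True)
s=ctrl.get_state();print(s['time'],s['eef_pos'])
p=cam('wrist','w9')
np.savez('w9.npz',**{k:v for k,v in p.items()})
for t in ('dock','dock_mouth'): print(t,find(p,t))
D=np.array([.6342,-.1772]);a=np.radians(1.48);ax=np.array([np.cos(a),np.sin(a)]);ay=np.array([-ax[1],ax[0]])
def rect(p,x=-.045):
    S=6.; ys=np.arange(65,-65,-1/S);zs=np.arange(60,-6,-1/S)
    Y,Z=np.meshgrid(ys,zs);P=np.c_[D+x*ax+np.outer(Y.ravel()/1000,ay),Z.ravel()/1000]
    uv=proj(p,P).reshape(*Y.shape,2).astype(np.float32)
    r=cv2.remap(p['color'][:,:,::-1].copy(),uv[...,0],uv[...,1],cv2.INTER_CUBIC)
    for y in range(-60,61,10):
        u=int((65-y)*6); cv2.line(r,(u,0),(u,8 if y else 20),(0,0,255),1)
    return r
im=np.zeros((600,800,3),np.uint8)
r2=rect(dict(np.load('w2.npz')));r9=rect(p)
im[:230,:780]=r2[30:260]
im[232:232+366,:780]=r9[15:381]
cv2.imwrite('pics/comp2.png',im)
print('front corners px',proj(p,[[*(D-.045*ax+y*ay),z] for y in(.057,-.057) for z in (0,.052)]).round().tolist())
```

```text
16.775 [ 0.46725402 -0.04490758  0.14255389]
dock [(0.86, array([ 0.5909, -0.1884,  0.0277]), array([124., 340.]))]
dock_mouth [(0.84, array([ 0.5904, -0.195 ,  0.026 ]), array([115., 338.])), (0.25, array([ 0.4531, -0.0469,  0.1402]), array([309., 315.]))]
front corners px [[222.0, 307.0], [208.0, 364.0], [78.0, 313.0], [45.0, 367.0]]
```

View pics/comp2.png

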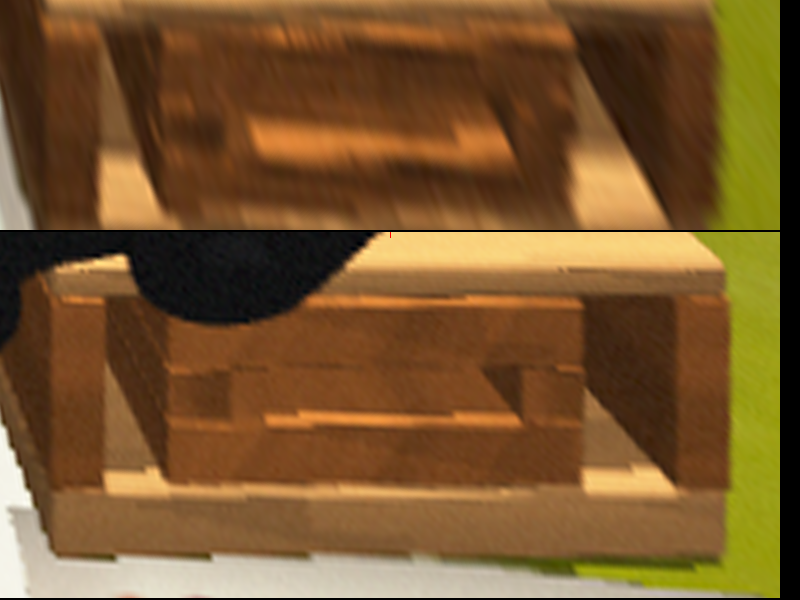

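The rectified front face (lower panel) shows the cassette at u=167–583 and the slot at u≈230–522, v≈368–425. That puts the slot about 2.5 mm to +y of the dock's centre at z≈25–35, which matches the description. Next I level the tool and line up.

To row units: -134 mm / 500 = -0.268, -115 mm / 500 = -0.23, 20 degrees / 180 = 0.1111.

send_rows:
  rows: "0 0.0444 0 0 -0.07 0 -0.9;0 0.0889 0 0 -0.15 0 -0.9;0 0.1111 0 0 -0.23 0 -0.9;0 0.1111 0 0 -0.268 0 -0.9;0 0.1111 0 0 -0.268 0 -0.9;0 0.1111 0 0 -0.268 0 -0.9"

```text
time: 17.68
eef_pos: [0.4617, -0.177, 0.1419]
tcp_rot: [0.017, 1.0, 0.001, -0.0]
contact_force: [0.5, 0.2, -1.7]
opening: 0.285
finger_force: 90.5
```

```bash
cat > goal.py <<'E'
from h import *
import sys
np.set_printoptions(suppress=True,precision=2)
s=ctrl.get_state();Rw=R.from_quat(s['tcp_rot']);a=np.radians(1.48)
b,z=float(sys.argv[1]),float(sys.argv[2]); off=float(sys.argv[3]) if len(sys.argv)>3 else 2.6
ax=np.array([np.cos(a),np.sin(a),0]);ay=np.array([-ax[1],ax[0],0])
F=np.array([.6342,-.1772,0])-.045*ax+off/1000*ay   # slot centre in front face
X=F-(b+115.2)/1000*ax;X[2]=z
Rt=R.from_matrix(np.c_[-ax,ay*1,[0,0,-1]])
print('t',s['time'],'pos',np.array(s['eef_pos'])*1000,'F',s['contact_force'],'shift',Rw.inv().apply(X-s['eef_pos'])*1000,'turn',np.degrees((Rw.inv()*Rt).as_rotvec()))
d=np.array(s['eef_pos'])-F;print('tip before front mm',-(d@ax)*1000-115.2,'lateral',d@ay*1000+off,'z',s['eef_pos'][2]*1000,'op',s['opening'])
E
python3 goal.py 25 0.09
```

```text
t 17.675 pos [ 461.66 -177.01  141.87] F [ 0.49  0.18 -1.7 ] shift [12.56 -2.86 51.88] turn [ 0.06 -0.02 -3.45]
tip before front mm 12.272559930621313 lateral 4.647587728044844 z 141.87385517204356 op 0.28468764242640293
```

To row units: 99.5 mm / 500 = 0.199, 85 mm / 500 = 0.17, -3.5 degrees / 180 = -0.0194.

send_rows:
  rows: "0 0 -0.0194 0.025 -0.006 0 -0.9;0 0 -0.0194 0.025 -0.006 0.06 -0.9;0 0 -0.0194 0.025 -0.006 0.12 -0.9;0 0 -0.0194 0.025 -0.006 0.17 -0.9;0 0 -0.0194 0.025 -0.006 0.199 -0.9;0 0 -0.0194 0.025 -0.006 0.199 -0.9;0 0 -0.0194 0.025 -0.006 0.199 -0.9;0 0 -0.0194 0.025 -0.006 0.199 -0.9"

```text
time: 18.68
eef_pos: [0.4506, -0.181, 0.044]
tcp_rot: [-0.013, 1.0, -0.001, 0.001]
contact_force: [-0.1, 0.2, -1.6]
opening: 0.283
finger_force: 90.5
```

```bash
python3 goal.py 10 0.0423
python3 - <<'E'
from h import *
p=cam('wrist','w10')
np.savez('w10.npz',**{k:v for k,v in p.items()})
# blade silhouette: rows of the tip area
E
```

```text
t 18.675 pos [ 450.58 -181.02   44.03] F [-0.13  0.25 -1.64] shift [-13.45   1.66   1.75] turn [-0.08  0.12  0.06]
tip before front mm 23.455852335098385 lateral 0.9272566427501168 z 44.02829914729579 op 0.2825778673248922
```

To row units: -19 mm / 500 = -0.038, 1.7 mm / 500 = 0.0034.

send_rows:
  rows: "0 0 0 0 0.0034 0.003 -0.9;0 0 0 -0.016 0.0034 0.003 -0.9;0 0 0 -0.032 0.0034 0.003 -0.9;0 0 0 -0.038 0.0034 0.003 -0.9;0 0 0 -0.038 0.0034 0.003 -0.9;0 0 0 -0.038 0.0034 0.003 -0.9"

```text
time: 19.48
eef_pos: [0.4685, -0.1783, 0.0412]
tcp_rot: [-0.013, 1.0, 0.0, -0.0]
contact_force: [0.0, -0.4, -1.4]
opening: 0.283
finger_force: 90.5
```

```bash
python3 goal.py -10 0.0423
```

```text
t 19.475 pos [ 468.51 -178.25   41.16] F [ 0.02 -0.38 -1.43] shift [-15.46  -0.64  -1.14] turn [ 0.01 -0.02  0.05]
tip before front mm 5.462516431956672 lateral 3.228625053963695 z 41.163380584522734 op 0.2827193087003248
```

To row units: -9 mm / 500 = -0.018, -7 mm / 500 = -0.014.

send_rows:
  rows: "0 0 0 -0.002 -0.0012 -0.002 -0.9;0 0 0 -0.008 -0.0012 -0.002 -0.9;0 0 0 -0.014 -0.0012 -0.002 -0.9;0 0 0 -0.018 -0.0012 -0.002 -0.9;0 0 0 -0.018 -0.0012 -0.002 -0.9"

```text
time: 20.1
eef_pos: [0.4779, -0.1787, 0.0424]
tcp_rot: [-0.013, 1.0, -0.0, 0.0]
contact_force: [0.1, 1.1, -1.3]
opening: 0.28
finger_force: 90.6
```

```bash
python3 goal.py -10 0.0423
```

```text
t 20.1 pos [ 477.88 -178.74   42.37] F [ 0.09  1.12 -1.29] shift [-6.11  0.1   0.07] turn [-0.    0.01  0.05]
tip before front mm -3.891590440908587 lateral 2.4977669661594 z 42.372035726985125 op 0.2797373125073219
```

To row units: -8 mm / 500 = -0.016, -5 mm / 500 = -0.01.

send_rows:
  rows: "0 0 0 -0.004 0 0 -0.9;0 0 0 -0.01 0 0 -0.9;0 0 0 -0.016 0 0 -0.9;0 0 0 -0.016 0 0 -0.9"

```text
time: 20.6
eef_pos: [0.486, -0.1786, 0.0424]
tcp_rot: [-0.013, 1.0, -0.0, 0.0]
contact_force: [0.2, -0.2, -0.8]
opening: 0.278
finger_force: 90.6
```

```bash
python3 goal.py -55 0.0423
```

```text
t 20.6 pos [ 485.98 -178.56   42.39] F [ 0.23 -0.24 -0.8 ] shift [-43.     0.08   0.1 ] turn [-0.01  0.01  0.06]
tip before front mm -11.9984404620931 lateral 2.4724657498608424 z 42.38862394038235 op 0.27805612125646034
```

It is in the slot by 12 mm without contact. I keep going along the axis.

To row units: -24 mm / 500 = -0.048, -19 mm / 500 = -0.038.

send_rows:
  rows: "0 0 0 -0.008 0 0 -0.9;0 0 0 -0.018 0 0 -0.9;0 0 0 -0.028 0 0 -0.9;0 0 0 -0.038 0 0 -0.9;0 0 0 -0.048 0 0 -0.9;0 0 0 -0.048 0 0 -0.9"

```text
time: 21.35
eef_pos: [0.5101, -0.1779, 0.0424]
tcp_rot: [-0.013, 1.0, -0.0, 0.0]
contact_force: [0.7, -0.3, -1.4]
opening: 0.282
finger_force: 90.6
```

To row units: -18 mm / 500 = -0.036, -15 mm / 500 = -0.03.

send_rows:
  rows: "0 0 0 -0.01 0 0 -0.9;0 0 0 -0.02 0 0 -0.9;0 0 0 -0.03 0 0 -0.9;0 0 0 -0.036 0 0 -0.9;0 0 0 -0.036 0 0 -0.9"

```text
time: 21.98
eef_pos: [0.5279, -0.1774, 0.0424]
tcp_rot: [-0.013, 1.0, -0.0, 0.0]
contact_force: [-0.1, -0.1, -1.3]
opening: 0.281
finger_force: 90.6
```

```bash
python3 goal.py -60 0.0423
```

```text
t 21.975 pos [ 527.92 -177.39   42.37] F [-0.08 -0.08 -1.26] shift [-6.05  0.04  0.07] turn [-0.    0.01  0.06]
tip before front mm -53.952584018588674 lateral 2.553237958255328 z 42.37242506263391 op 0.2807916667642635
```

To row units: -4.5 mm / 500 = -0.009, -3 mm / 500 = -0.006.

send_rows:
  rows: "0 0 0 -0.003 0 0 -0.9;0 0 0 -0.006 0 0 -0.9;0 0 0 -0.009 0 0 -0.9;0 0 0 -0.009 0 0 -0.9"

```text
time: 22.48
eef_pos: [0.5323, -0.1773, 0.0424]
tcp_rot: [-0.013, 1.0, -0.0, 0.0]
contact_force: [-0.1, -0.4, -1.9]
opening: 0.283
finger_force: 90.6
```

To row units: -2 mm / 500 = -0.004, -1 mm / 500 = -0.002.

send_rows:
  rows: "0 0 0 -0.002 0 0 -0.9;0 0 0 -0.004 0 0 -0.9;0 0 0 -0.004 0 0 -0.9"

```text
time: 22.85
eef_pos: [0.5342, -0.1772, 0.0423]
tcp_rot: [-0.013, 1.0, -0.0, 0.0]
contact_force: [0.5, 0.1, -1.2]
opening: 0.283
finger_force: 90.6
```

To row units: -2 mm / 500 = -0.004, -1 mm / 500 = -0.002.

send_rows:
  rows: "0 0 0 -0.002 0 0 -0.9;0 0 0 -0.004 0 0 -0.9;0 0 0 -0.004 0 0 -0.9"

```text
time: 23.22
eef_pos: [0.5361, -0.1772, 0.0423]
tcp_rot: [-0.013, 1.0, 0.0, -0.0]
contact_force: [-0.0, -0.1, -0.4]
opening: 0.283
finger_force: 90.6
```

To row units: -1.5 mm / 500 = -0.003, -0.8 mm / 500 = -0.0016.

send_rows:
  rows: "0 0 0 -0.0016 0 0 -0.9;0 0 0 -0.003 0 0 -0.9;0 0 0 -0.003 0 0 -0.9"

```text
time: 23.6
eef_pos: [0.5362, -0.177, 0.042]
tcp_rot: [-0.014, 1.0, 0.0, -0.002]
contact_force: [-5.9, -1.0, 1.0]
opening: 0.283
finger_force: 90.9
```

To row units: -1.5 mm / 500 = -0.003, -0.8 mm / 500 = -0.0016.

send_rows:
  rows: "0 0 0 -0.0016 0 0 -0.9;0 0 0 -0.003 0 0 -0.9;0 0 0 -0.003 0 0 -0.9"

```text
time: 23.98
eef_pos: [0.5363, -0.177, 0.0417]
tcp_rot: [-0.014, 1.0, 0.001, -0.004]
contact_force: [-10.0, -1.8, 3.9]
opening: 0.28
finger_force: 91.3
```

Contact at about 62 mm by estimate, with resistance building, means the ferrule is on the cassette. I lower it slightly onto the slot floor and let go.

To row units: 1.5 mm / 500 = 0.003, 1 mm / 500 = 0.002.

send_rows:
  rows: "0 0 0 0.001 0 0.002 -0.9;0 0 0 0.001 0 0.003 -0.9;0 0 0 0.001 0 0.003 -0.9"
  grip_force: 40

```text
time: 24.35
eef_pos: [0.5363, -0.177, 0.0402]
tcp_rot: [-0.014, 1.0, 0.001, -0.003]
contact_force: [-8.0, -1.7, 2.3]
opening: 0.285
finger_force: 91.2
```

To row units: -110 mm / 500 = -0.22, -80 mm / 500 = -0.16.

send_rows:
  rows: "0 0 0 0.001 0 0 -0.3;0 0 0 0.001 0 0 -0.1;0 0 0 0.001 0 0 0.2;0 0 0 0.001 0 0 0.6;0 0 0 0.001 0 -0.03 1;0 0 0 0.001 0 -0.09 1;0 0 0 0.001 0 -0.16 1;0 0 0 0.04 0 -0.22 1"

```text
time: 25.35
eef_pos: [0.5198, -0.1781, 0.1539]
tcp_rot: [-0.014, 1.0, -0.001, 0.002]
contact_force: [-0.2, 0.0, 0.8]
opening: 1.004
finger_force: 0.0
```

To row units: 40 mm / 500 = 0.08, -20 mm / 500 = -0.04.

send_rows:
  rows: "0 0 0 0.08 0 -0.04 1;0 0 0 0.08 0 -0.04 1;0 0 0 0.08 0 -0.04 1"

```text
time: 25.72
eef_pos: [0.4791, -0.1788, 0.1716]
tcp_rot: [-0.013, 1.0, -0.0, 0.001]
contact_force: [-0.2, -0.2, -0.4]
opening: 0.998
finger_force: 0.0
```

Run:
```python
from h import *
np.set_printoptions(suppress=True)
s=ctrl.get_state();print(s['time'],s['eef_pos'],s['contact_force'])
p=cam('wrist','w11');np.savez('w11.npz',**p)
for t in ('scraper','scraper_tip','scraper_grip','dock'): print(t,find(p,t))
# steel (grey bright, low saturation) pixels along the scraper's axis, in front of dock
a=np.radians(1.48);ax=np.array([np.cos(a),np.sin(a),0]);ay=np.array([-ax[1],ax[0],0])
F=np.array([.6342,-.1772,0])-.045*ax+.0026*ay
for d in range(-120,12,3):
    X=F+ax*d/1000; X[2]=.038
    u=proj(p,X)[0]; i,j=int(round(u[1])),int(round(u[0]))
    print(d,u.round().astype(int).tolist(),p['color'][i,j].tolist() if 0<=i<480 and 0<=j<640 else None)
```

```text
25.725 [ 0.47907206 -0.17884186  0.1715958 ] [-0.23318358 -0.20724055 -0.38621788]
scraper [(0.55, array([ 0.5373, -0.1821,  0.0332]), array([311., 319.]))]
scraper_tip [(0.92, array([ 0.5355, -0.1774,  0.0299]), array([318., 315.]))]
scraper_grip [(0.7, array([ 0.5354, -0.1757,  0.035 ]), array([321., 318.]))]
dock [(0.81, array([ 0.5958, -0.18  ,  0.0515]), array([312., 412.])), (0.31, array([0.66  , 0.0056, 0.0415]), array([557., 475.]))]
-120 [318, 220] [85, 85, 10]
-117 [318, 225] [81, 83, 4]
-114 [318, 230] [80, 85, 9]
-111 [318, 235] [83, 85, 10]
-108 [318, 240] [44, 24, 15]
-105 [318, 244] [64, 31, 17]
-102 [318, 249] [64, 34, 19]
-99 [318, 254] [64, 35, 21]
-96 [318, 258] [64, 30, 16]
-93 [318, 263] [61, 32, 16]
-90 [318, 267] [125, 80, 25]
-87 [318, 272] [150, 99, 33]
-84 [318, 276] [150, 99, 33]
-81 [318, 281] [66, 34, 18]
-78 [318, 285] [65, 32, 17]
-75 [318, 290] [65, 30, 12]
-72 [318, 294] [66, 32, 17]
-69 [318, 298] [65, 33, 16]
-66 [318, 303] [67, 36, 16]
-63 [318, 307] [67, 36, 20]
-60 [318, 311] [72, 37, 19]
-57 [318, 316] [68, 34, 20]
-54 [318, 320] [69, 37, 19]
-51 [318, 324] [70, 39, 23]
-48 [318, 328] [71, 39, 22]
-45 [318, 332] [63, 33, 13]
-42 [318, 336] [62, 29, 9]
-39 [318, 340] [67, 35, 20]
-36 [318, 345] [159, 97, 35]
-33 [318, 349] [144, 96, 28]
-30 [318, 353] [148, 98, 32]
-27 [318, 357] [68, 34, 17]
-24 [318, 360] [69, 34, 18]
-21 [318, 364] [71, 39, 18]
-18 [318, 368] [69, 37, 21]
-15 [318, 372] [120, 121, 116]
-12 [318, 376] [223, 218, 211]
-9 [318, 380] [221, 214, 208]
-6 [318, 384] [219, 212, 206]
-3 [318, 387] [199, 193, 187]
0 [318, 391] [93, 55, 23]
3 [318, 395] [90, 50, 25]
6 [318, 398] [87, 49, 23]
9 [318, 402] [116, 82, 46]
```

Run:
```python
from h import *
p=dict(np.load('w11.npz'));c=p['color'].astype(int)
for i in range(366,400,2):
    r=c[i,270:370]; m=(r.max(1)-r.min(1)<35)&(r.min(1)>70); k=np.where(m)[0]+270
    print(i,(k.min(),k.max(),len(k)) if len(k) else None, c[i,[285,300,318,335,350]].tolist())
```

```text
366 (np.int64(298), np.int64(340), 4) [[104, 73, 41], [69, 61, 56], [70, 36, 19], [73, 37, 18], [107, 75, 43]]
368 (np.int64(298), np.int64(339), 5) [[111, 78, 44], [78, 78, 74], [69, 37, 21], [116, 63, 36], [105, 72, 41]]
370 (np.int64(298), np.int64(340), 43) [[120, 84, 49], [160, 156, 150], [94, 88, 79], [161, 154, 151], [100, 72, 41]]
372 (np.int64(298), np.int64(340), 43) [[158, 110, 63], [221, 214, 207], [120, 121, 116], [220, 214, 208], [186, 132, 74]]
374 (np.int64(298), np.int64(340), 43) [[84, 49, 21], [230, 227, 222], [222, 216, 210], [227, 225, 217], [104, 60, 25]]
376 (np.int64(298), np.int64(340), 43) [[79, 45, 18], [229, 226, 218], [223, 218, 211], [226, 223, 216], [102, 58, 25]]
378 (np.int64(298), np.int64(340), 43) [[76, 42, 18], [227, 222, 214], [225, 220, 212], [224, 220, 212], [103, 60, 25]]
380 (np.int64(298), np.int64(340), 43) [[92, 54, 27], [219, 214, 206], [221, 214, 208], [219, 215, 209], [96, 65, 41]]
382 (np.int64(287), np.int64(350), 63) [[217, 131, 54], [222, 215, 210], [219, 212, 206], [220, 215, 208], [77, 75, 76]]
384 (np.int64(287), np.int64(351), 65) [[133, 76, 31], [218, 212, 204], [219, 212, 206], [217, 212, 207], [136, 131, 125]]
386 (np.int64(287), np.int64(351), 65) [[136, 81, 37], [220, 216, 209], [220, 218, 209], [219, 215, 206], [129, 128, 123]]
388 (np.int64(287), np.int64(351), 65) [[131, 74, 31], [145, 138, 136], [149, 143, 141], [150, 147, 141], [128, 126, 121]]
390 None [[83, 50, 20], [95, 65, 41], [93, 64, 41], [99, 67, 48], [95, 58, 33]]
392 None [[79, 45, 21], [85, 49, 22], [94, 52, 27], [96, 57, 26], [98, 55, 28]]
394 None [[87, 47, 16], [85, 48, 17], [91, 52, 24], [95, 57, 21], [106, 62, 28]]
396 None [[103, 56, 27], [82, 47, 19], [88, 50, 22], [99, 60, 27], [101, 55, 20]]
398 None [[104, 59, 26], [82, 46, 21], [87, 49, 23], [89, 52, 24], [102, 62, 28]]
```

Run:
```python
from h import *
np.set_printoptions(suppress=True,precision=1)
p=dict(np.load('w11.npz'))
a=np.radians(1.48);ax=np.array([np.cos(a),np.sin(a),0]);F=np.array([.6342,-.1772,0])-.045*ax
for z in (.026,.028,.030,.032,.036,.038,.040,.052):
    X=atz(p,[(318,370),(318,381.5),(318,389)],z); print(z,'d at rows 370,381.5,389:',((X-[F[0],F[1],z])@ax*1000), 'w65px',np.linalg.norm(np.diff(atz(p,[(286.5,386),(351.5,386)],z),axis=0))*1000)
# dock top front edge row
print(proj(p,[[*(F+0*ax)[:2],.052],[*(F)[:2],.040],[*(F)[:2],.0345]]))
for i in range(388,425,2): print(i,p['color'][i,[260,318,380]].tolist())
```

```text
0.026 d at rows 370,381.5,389: [-8.8  0.6  6.9] w65px 46.4476559713741
0.028 d at rows 370,381.5,389: [-10.1  -0.8   5.5] w65px 46.09737844302077
0.03 d at rows 370,381.5,389: [-11.4  -2.1   4.1] w65px 45.74710091466747
0.032 d at rows 370,381.5,389: [-12.7  -3.5   2.6] w65px 45.39682338631411
0.036 d at rows 370,381.5,389: [-15.3  -6.2  -0.2] w65px 44.69626832960745
0.038 d at rows 370,381.5,389: [-16.6  -7.6  -1.6] w65px 44.34599080125414
0.04 d at rows 370,381.5,389: [-18.  -9.  -3.] w65px 43.995713272900815
0.052 d at rows 370,381.5,389: [-25.8 -17.2 -11.6] w65px 41.89404810278085
[[314.4 404. ]
 [314.5 392.8]
 [314.6 387.9]]
388 [[158, 113, 64], [149, 143, 141], [60, 37, 21]]
390 [[163, 112, 62], [93, 64, 41], [57, 33, 15]]
392 [[161, 113, 63], [94, 52, 27], [61, 35, 17]]
394 [[162, 112, 65], [91, 52, 24], [60, 36, 19]]
396 [[164, 114, 64], [88, 50, 22], [59, 35, 17]]
398 [[156, 108, 62], [87, 49, 23], [55, 31, 13]]
400 [[131, 94, 56], [192, 117, 54], [74, 46, 22]]
402 [[116, 81, 46], [116, 82, 46], [111, 78, 45]]
404 [[153, 107, 59], [157, 109, 62], [177, 128, 71]]
406 [[239, 190, 110], [239, 189, 110], [243, 195, 113]]
408 [[246, 204, 121], [247, 210, 121], [247, 206, 123]]
410 [[247, 216, 131], [247, 210, 125], [247, 207, 121]]
412 [[247, 212, 126], [247, 211, 125], [247, 212, 124]]
414 [[246, 204, 119], [247, 210, 123], [247, 212, 124]]
416 [[245, 199, 116], [247, 205, 120], [247, 206, 120]]
418 [[246, 203, 119], [247, 207, 122], [230, 165, 51]]
420 [[246, 207, 121], [247, 210, 126], [233, 166, 46]]
422 [[247, 212, 129], [246, 215, 127], [231, 163, 52]]
424 [[247, 211, 125], [247, 210, 126], [247, 210, 124]]
```

Run:
```python
from h import *
print(ctrl.sign_off())
```

```text
the job is handed in; nothing more can be done
None
```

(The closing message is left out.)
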